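# Ready the knob-boring jig: load the spring magazine in order and set the trial piece

### The arm

A 7-joint arm with a two-finger parallel gripper is mounted at the origin on a cart in front of the work surface, level with it; the furniture and walls round the work are solid. World frame = base frame: x ahead of the robot, y to its left, z up, the work surface at z = 0. Lengths are in mm, angles in rad, forces in N, time in s.
With the tool pointing down it reaches from about 400 to 850 mm from the base axis. Payload 10.4 kg.
Tool frame: the origin (TCP) lies at the very end of the fingers, on their centre line; the grasp point (between the pads) lies 19 mm behind it (grip_point_offset is the z of the grasp point in the tool frame, in mm); z points along the fingers, y is the line along which they close (so a half turn about z gives the same grasp; the last joint's range is limited). The gripper opens to 85 mm and grips with 20 to 120 N. Pads are 22 mm wide; open, the fingers measure 114 mm over their backs; the gripper's body (76 mm by 85 mm) begins 54 mm behind the grasp point. The pads swing forward as they close: fully open they stand 13 mm farther back than shut.
Start: joints at [1.157, 0.332, -0.065, 1.46, 0.022, 1.35, -0.088], TCP at [238.103, -577.891, 231.338] pointing down, gripper open.
Joint ranges: [-2.6, 2.6], [-0.5, 2.12], [-1.47, 1.34], [0.16, 2.42], [-1.27, 4.41], [0.06, 2.06], [-2.6, 2.6]. Speed limits (rad/s): [2.22, 2.22, 2.79, 2.79, 3.14, 3.14, 3.14].

### API

Orientations are given as a unit quaternion [x, y, z, w].
In Python, from station import * gives the robot as it stands. Calls block until the motion is done:
- movep(position, orientation): joint-space move of the TCP to a pose.
- servo_line(position, frame=None, vel=150): straight line of the TCP; frame=None keeps the orientation; vel is the mean speed in mm/s.
- move_j(angles): joint-space move.
- gripper_to(opening, f_grip=None): opening from 0.0 (shut) to 1.0 (fully open); f_grip is the grip in N (None keeps the last); returns when the fingers have stopped.
- hold(seconds).
- solve_ik(position, orientation): joint angles nearest the present ones, or None.
- get_image(name): name is "scene" or "top" or "wrist"; returns (picture, depth): 480x640x3 uint8, red, green, blue; 480x640 float32, mm along the optical axis (not along the pixel's ray), 0 where there is no reading.
- camera_params(name): a dict with "mtx" (3x3 intrinsics, pixels), "k1" (the pictures are not rectified: a ray, as slopes to the right and down, at radius r is drawn at 1 + k1 r^2 times it, then the intrinsics apply), "extrinsics" (4x4, takes a point from camera to world coordinates). Camera axes: x right, y up, looking along -z (the intrinsics and any distortion apply to the point x, -y, -z); pixel columns grow to the right and rows downward; lengths in mm; the calibration is good to about 2 mm. A picture is of the moment at which its call begins: read the wrist's pose just before it. camera_params takes no time and is no camera call; for the wrist camera it gives the pose at the moment of the call.
A pose or a line that the arm cannot do raises Unreachable and nothing moves.
- sign_off(): hands the job in; it is judged then, once.
Readings, each from a call of its own:
- current_time(): time.
- current_joints(): joint angles.
- current_qvel(): joint speeds.
- current_joint_torque(): joint torques, N m.
- current_ee_pos(): TCP position.
- current_ee_rot(): TCP orientation.
- current_contact_force(): force on the tool from outside, world axes, zero at the start.
- current_wrist_torque(): the same for the moment, N m.
- current_grip_width(): opening from 0.0 (shut) to 1.0 (fully open).
- current_gripper_force(): force on a finger pad.
Only numpy, scipy, OpenCV 4.12 (cv2) and the standard library are available. Lean on these libraries where they do the work, as an engineer would, in place of code of your own. Each camera call takes 0.05 s, during which the arm holds its last target. There are 200 camera calls.

### The job

Get the jig ready for boring knobs. Load the spring magazine with the dark walnut blank at the bottom, the red cherry one between and the pale maple one on top, pressing each down against the spring until it snaps under both brass catches and stays there; the grey trial blank with the black cross goes flat into the round recess of the boring nest.

Things in the scene. Friction and masses are not known exactly. Their poses are not given: they have to be found in the camera images.
- blank_walnut: Round drawer-knob blank, a plain disc 56 mm across and 18 mm thick (about 40 g), lying flat. Origin: centre of its underside, z up. Any side grasp across the 56 mm will do. This one is dark brown walnut.
- blank_cherry: Round drawer-knob blank, a plain disc 56 mm across and 18 mm thick (about 40 g), lying flat. Origin: centre of its underside, z up. Any side grasp across the 56 mm will do. This one is red-brown cherry.
- blank_maple: Round drawer-knob blank, a plain disc 56 mm across and 18 mm thick (about 40 g), lying flat. Origin: centre of its underside, z up. Any side grasp across the 56 mm will do. This one is pale maple.
- blank_trial: Round drawer-knob blank, a plain disc 56 mm across and 18 mm thick (about 40 g), lying flat. Origin: centre of its underside, z up. Any side grasp across the 56 mm will do. This one is primed light grey with a black cross on its top face.
- magazine: Fixed spring magazine for three blanks. Wooden foot 92 (x) by 150 (y) by 15 mm; two upright wooden cheeks 60 mm wide at |y| 47 to 57 mm, 115 mm high. Open on its -x and +x sides: put a blank in from above with the fingers on its -x and +x sides (closing along the magazine's x). Over-travel 2 to 4 mm past snapping is enough. Origin: centre of the foot's underside, on the stack's axis; z up.
- rods_top (a point): On the stack's axis at the height of the tops of the four steel guide rods, 125 mm above the bench. Rods: 9 mm thick, at x = +-18.7, y = +-28.7 mm in the magazine's frame, tapered over the top 12 mm; they guide a blank with 1.7 mm play all round. Their y pairs stand beside the catches, so the x sides are free for fingers.
- catch_level (a point): On the stack's axis at the flat undersides of the two brass catches, 99 mm above the bench. The top face of the uppermost loaded blank rests here. The catch noses, 14 mm wide, reach in from the cheeks to y = +-23.5 mm, sloped on top up to 113 mm height. A blank pushed down spreads them; once its top face is below 99 mm they snap over it and the follower lifts it against them.
- catch_left (a joint): The brass spring bolt (catch) at the magazine's +y cheek: metres that it is pushed back outward. 0 when out; about 0.005 while a blank passes; back to 0 when it has snapped over a blank.
- follower (a joint): Aluminium spring plate, 53 mm across, under the stack: metres it is pressed down. 0 when empty (its top 97 mm above the bench); about 0.016, 0.034, 0.052 with one, two, three blanks under the catches; stop at 0.060. Spring 3.4 N at 0, 8.5 N at the stop; pressing a blank in takes at most 10 to 20 N in all.
- nest: Fixed boring nest: pale hardwood block 96 by 96 mm, 20 mm high, with a round recess 62 mm across (chamfered rim) and 6 mm deep in the middle of its top; its floor is 14 mm above the bench, so a seated blank stands 12 mm proud of the block. Behind it (+x, from 48 to 74 mm) a strip with a pillar and a parked guide arm up to 63 mm high. Origin: under the centre of the recess, at bench level; z up.
There are look-alikes about, which are no part of the job. Of the things that look like the blank_trial, take the one that is farthest to the robot's right at the start.

How it is judged:
By the outcome, as a careful person would: the job done as asked, in the order asked, and still so for the second after the job is handed in, with the robot touching nothing.
It also fails if it takes over 99 s, if anything falls off the work surface, if the arm or the gripper's body presses on something with over 40 N, if the wrist force passes 120 N, or if a joint passes its speed limit or range.

## Working session

There is one attempt and no reset: what is moved stays moved. The work goes in short steps, each a Python script; the robot and the scene stay as the last script left them, time stands still between calls to the robot, and variables do not carry over. Pictures are saved under pics/ and viewed, at most 14 in all, crops included, and the job is handed in when it is done.

```bash
ls; mkdir -p pics; cat > h.py <<'E'
import numpy as np, cv2
from station import *
def shot(n,fn=None):
    p=camera_params(n); im,d=get_image(n)
    if fn: cv2.imwrite('pics/'+fn,im[:,:,::-1])
    return p,im,d
def ray(p,uv):
    uv=np.atleast_2d(np.float64(uv)); K=np.array(p['mtx'])
    s=np.c_[(uv[:,0]-K[0,2])/K[0,0],(uv[:,1]-K[1,2])/K[1,1]]; q=s.copy()
    for _ in range(30): q=s/(1+p['k1']*(q**2).sum(1,keepdims=True))
    T=np.array(p['extrinsics']); d=np.c_[q[:,0],-q[:,1],-np.ones(len(q))]
    return T[:3,3],d@T[:3,:3].T
def onz(p,uv,z):
    o,d=ray(p,uv); return o+d*((z-o[2])/d[:,2])[:,None]
def bydepth(p,uv,dep):
    o,d=ray(p,uv); return o+d*np.atleast_1d(dep)[:,None]
E
python3 - <<'E'
from h import *
for n in('top','scene'):
    p,im,d=shot(n,n+'1.png'); print(n,p['k1'],np.round(p['mtx'],1).tolist(),np.round(p['extrinsics'],3).tolist())
print(current_ee_rot(),current_time(),current_contact_force())
E
```

```text
pics
top -0.1084172471382263 [[440.2, 0.0, 317.7], [0.0, 440.2, 237.9], [0.0, 0.0, 1.0]] [[0.025, 0.984, -0.176, 415.587], [-0.999, 0.029, 0.021, 19.761], [0.026, 0.176, 0.984, 991.508], [0.0, 0.0, 0.0, 1.0]]
scene -0.15890135740812875 [[577.6, 0.0, 313.8], [0.0, 577.6, 235.3], [0.0, 0.0, 1.0]] [[-0.812, 0.272, -0.516, -85.351], [-0.583, -0.364, 0.726, 994.453], [0.01, 0.891, 0.454, 719.196], [0.0, 0.0, 0.0, 1.0]]
[ 9.80967488e-01  1.94170945e-01 -1.72456865e-04 -6.33927749e-04] 0.1 [ 0.02222854 -0.01813341  0.20042481]
```

View pics/top1.png

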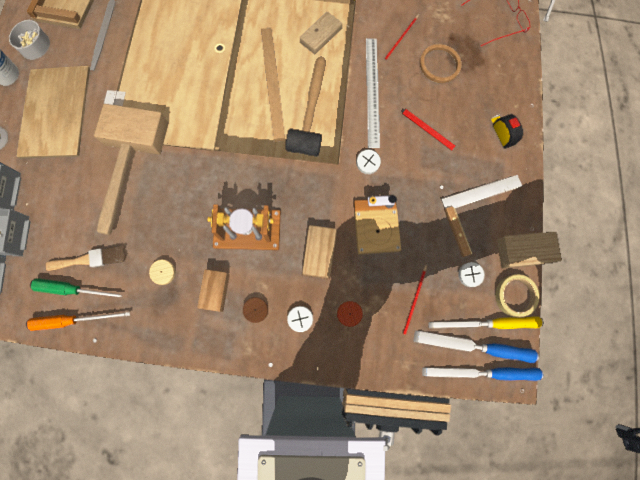

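View pics/scene1.png

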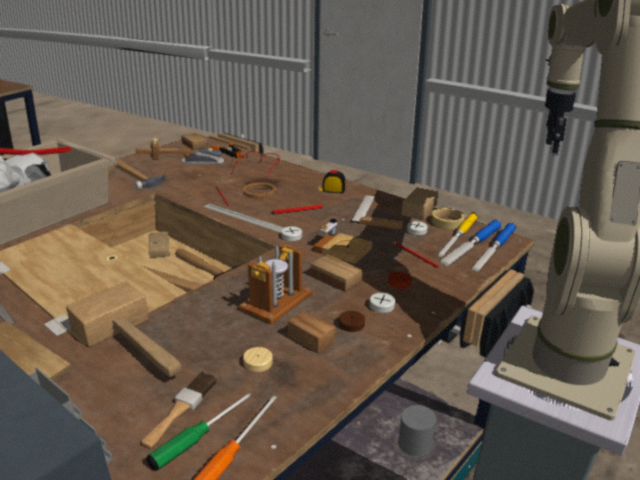

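The top picture shows three white crossed discs: (369,161), (300,319) and (472,274), with -y to the right, so the rightmost is (472,274). Maple is at (161,272), dark walnut at (256,309) and red cherry at (349,314). The square blocks and the rings at (440,62) and (518,295) are not blanks. The magazine is at (246,225) and the nest at (377,228). Next I'll measure these and check a close crop.

```bash
cat > m1.py <<'E'
from h import *
im=cv2.imread('pics/top1.png'); p=camera_params('top'); _,d=get_image('top')
c=im[140:345,140:545]; cv2.imwrite('pics/c1.png',cv2.resize(c,None,fx=1.95,fy=1.95,interpolation=cv2.INTER_CUBIC))
for n,(u,v) in dict(trial=(472,274),w2=(369,161),w3=(300,319),maple=(161,272),walnut=(256,309),cherry=(349,314)).items():
    r=18; o=np.array([u-r,v-r]); w=im[v-r:v+r,u-r:u+r].astype(int)
    ref=np.median(im[v-3:v+4,u-7:u+8].reshape(-1,3),0)
    m=(np.abs(w-ref).sum(2)<(70 if n not in('walnut','cherry') else 36)).astype(np.uint8)
    m=cv2.morphologyEx(m,cv2.MORPH_CLOSE,np.ones((5,5)))
    cs,_=cv2.findContours(m,cv2.RETR_EXTERNAL,2); k=max(cs,key=cv2.contourArea)
    (cx,cy),R=cv2.minEnclosingCircle(k); M=cv2.moments(k); uv=np.array([M['m10']/M['m00'],M['m01']/M['m00']])+o
    P=onz(p,uv,18)[0]; D=np.median(d[v-4:v+5,u-6:u+7]); Z=bydepth(p,uv,D)[0][2]
    print(n,uv.round(1),'R',round(R,1),'Aeq mm',round(2*np.sqrt(M['m00']/np.pi)*(991-18)/440,1),P.round(1),'zdepth',Z.round(1),w[18,18],ref)
E
python3 m1.py
```

```text
trial [472.4 275.8] R 11.4 Aeq mm 45.7 [ 513.2 -353.5   18. ] zdepth 17.8 [52 54 58] [236. 242. 242.]
w2 [369.  159.4] R 15.7 Aeq mm 50.4 [ 780.  -116.1   18. ] zdepth 19.5 [123 129 129] [236. 242. 243.]
w3 [299.7 319. ] R 12.5 Aeq mm 53.3 [409.2  33.8  18. ] zdepth 19.0 [49 56 56] [228. 236. 235.]
maple [161.  271.8] R 12.2 Aeq mm 51.1 [502.7 346.5  18. ] zdepth 18.9 [115 165 201] [164. 231. 249.]
walnut [255.3 308.2] R 14.2 Aeq mm 56.5 [429.6 131.7  18. ] zdepth 18.8 [ 52  71 105] [ 48.  75. 117.]
cherry [349.3 313.4] R 12.9 Aeq mm 54.6 [423.9 -74.4  18. ] zdepth 19.2 [26 39 82] [ 26.  45. 105.]
```

View pics/c1.png

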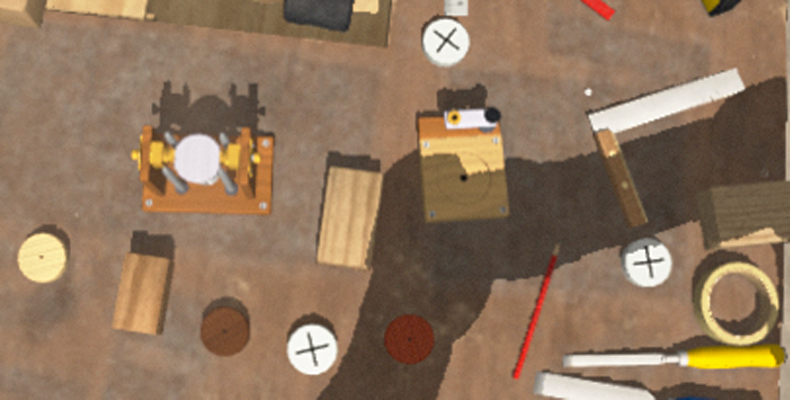

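```bash
cat >> h.py <<'E'
from scipy.spatial.transform import Rotation as Ro
def down(yaw):  # yaw deg: tool y (closing line) = (sin,-cos)
    a=np.radians(yaw)/2; return np.array([np.cos(a),np.sin(a),0,0])
def tool():
    T=np.eye(4);T[:3,:3]=Ro.from_quat(current_ee_rot()).as_matrix();T[:3,3]=current_ee_pos();return T
E
python3 - <<'E'
from h import *
p=camera_params('wrist'); print((np.linalg.inv(tool())@np.array(p['extrinsics'])).round(3).tolist(),np.round(p['mtx'],1).tolist(),p['k1'])
pt=camera_params('top')
print('mag',onz(pt,[[241,222]],97).round(1),'nest',onz(pt,[[377.4,231.3]],14).round(1))
j=current_joints()
for n,q in dict(mag=(600,165,300),nest=(600,-120,250),maple=(502.7,346.5,150),wal=(429.6,131.7,150),che=(424,-74,150),tri=(513,-353,150)).items():
    for y in(-90,-60,-30,0,30,60,90):
        s=solve_ik(q,down(y)); print(n,y,None if s is None else np.round(s,2).tolist())
E
```

```text
[[-0.0, 0.946, 0.325, 83.325], [1.0, 0.001, -0.001, -0.25], [-0.001, 0.325, -0.946, -142.455], [0.0, 0.0, 0.0, 1.0]] [[343.6, 0.0, 321.7], [0.0, 343.6, 242.2], [0.0, 0.0, 1.0]] -0.05398980168849947
mag [[604.6 160.9  97. ]] nest [[ 610.  -136.3   14. ]]
mag -90 [0.47, 0.58, -1.24, 1.31, 0.55, 1.61, 2.45]
mag -60 [-1.19, 0.59, 1.32, 1.41, -0.57, 1.57, -2.54]
mag -30 [-0.9, 0.35, 0.74, 1.39, -0.24, 1.49, -2.26]
mag 0 [0.38, 0.48, -1.04, 1.32, 0.41, 1.57, -2.18]
mag 30 [0.41, 0.51, -1.1, 1.32, 0.45, 1.58, -1.68]
mag 60 [0.39, 0.49, -1.05, 1.32, 0.42, 1.57, -1.14]
mag 90 [0.38, 0.49, -1.05, 1.32, 0.42, 1.57, -0.61]
nest -90 [-0.76, 0.61, 1.32, 1.52, -0.59, 1.48, -2.57]
nest -60 [0.41, 0.32, -0.36, 1.46, 0.11, 1.39, -2.58]
nest -30 [0.45, 0.32, -0.42, 1.45, 0.13, 1.39, -2.06]
nest 0 [0.49, 0.33, -0.47, 1.45, 0.15, 1.4, -1.55]
nest 30 [0.52, 0.34, -0.5, 1.45, 0.16, 1.4, -1.04]
nest 60 [0.57, 0.35, -0.58, 1.45, 0.19, 1.4, -0.53]
nest 90 [0.63, 0.36, -0.65, 1.44, 0.22, 1.41, -0.03]
maple -90 [0.19, 0.69, -1.25, 1.56, 0.67, 1.37, 2.02]
maple -60 [0.19, 0.69, -1.25, 1.56, 0.67, 1.37, 2.54]
map
[... 530 characters left out ...]
6, 0.12, 1.13, -0.48]
che -90 None
che -60 [0.63, -0.0, -0.55, 2.02, -0.0, 1.12, -2.54]
che -30 [0.64, -0.0, -0.57, 2.02, -0.0, 1.12, -2.02]
che 0 [0.66, -0.0, -0.59, 2.02, -0.0, 1.12, -1.49]
che 30 [0.68, -0.0, -0.61, 2.02, -0.0, 1.12, -0.97]
che 60 [0.7, 0.0, -0.63, 2.02, 0.0, 1.12, -0.45]
che 90 [0.72, 0.0, -0.65, 2.02, 0.0, 1.12, 0.08]
tri -90 [-0.28, 0.65, 1.16, 1.61, -0.61, 1.29, -2.16]
tri -60 [0.59, 0.38, -0.08, 1.57, 0.03, 1.19, -2.11]
tri -30 [0.65, 0.39, -0.15, 1.56, 0.06, 1.2, -1.61]
tri 0 [0.69, 0.39, -0.2, 1.56, 0.08, 1.2, -1.1]
tri 30 [0.73, 0.39, -0.26, 1.56, 0.11, 1.2, -0.59]
tri 60 [0.79, 0.4, -0.33, 1.56, 0.14, 1.21, -0.09]
tri 90 [0.84, 0.41, -0.4, 1.55, 0.17, 1.21, 0.41]
```

```bash
python3 - <<'E'
from h import *
import pickle
print(current_time())
movep([608,-136,180],down(90)); p,im,d=shot('wrist','wn.png'); pickle.dump((p,im,d),open('wn.pkl','wb')); print(current_time())
movep([604,161,250],down(90)); p,im,d=shot('wrist','wm.png'); pickle.dump((p,im,d),open('wm.pkl','wb')); print(current_time(),current_joints())
E
python3 -c "
import cv2,numpy as np
cv2.imwrite('pics/wmn.png',cv2.resize(np.vstack([cv2.imread('pics/wm.png')[60:420],cv2.imread('pics/wn.png')[60:420]]),(533,600)))"
```

```text
0.15
2.275
3.4917 [ 0.23486118  0.42374269 -0.76449098  1.4012439   0.29212288  1.43272436
 -0.52835726]
```

View pics/wmn.png

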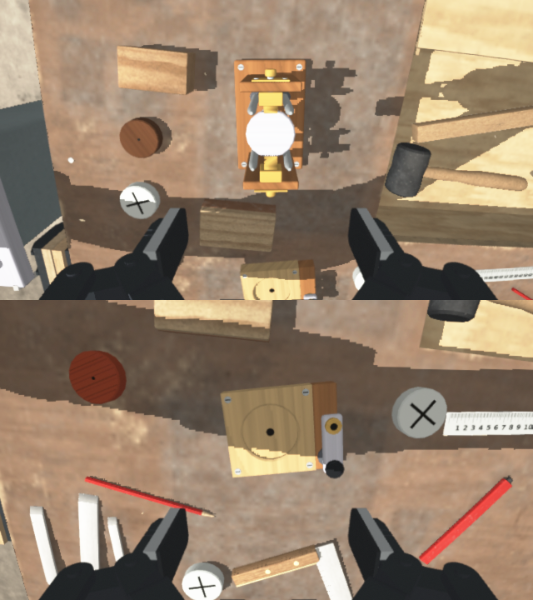

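The magazine view shows the white follower near (324,220) with four grey rods and brass catches above and below it. The nest view shows the recess centre hole near (324,219), with the parked arm on the +x side. I'll measure both.

```bash
python3 - <<'E'
from h import *
import pickle
p,im,d=pickle.load(open('wm.pkl','rb'))
g=im.astype(int)
m=((g.min(2)>215)).astype(np.uint8); m[:,:270]=0;m[:,380:]=0;m[:150]=0;m[300:]=0
cs,_=cv2.findContours(m,0,2);k=max(cs,key=cv2.contourArea)
e=cv2.fitEllipse(k);print('foll',e,onz(p,[e[0]],97),'diam mm',e[1][0]*(392-97)/343.6,'depth z',bydepth(p,[e[0]],d[220,324])[0])
hull=cv2.convexHull(k)[:,0]; P=onz(p,hull,97)[:,:2]; print(cv2.minEnclosingCircle(P.astype(np.float32)))
# brass
hsv=cv2.cvtColor(im,cv2.COLOR_RGB2HSV)
b=cv2.inRange(hsv,(20,140,120),(32,255,255)); b[:,:250]=0;b[:,400:]=0;b[:100]=0;b[320:]=0
for c in cv2.findContours(b,0,2)[0]:
    if cv2.contourArea(c)>40: x=cv2.boundingRect(c);print('brass',x,cv2.contourArea(c))
cv2.imwrite('pics/c2.png',cv2.resize(im[110:320,260:400,::-1],None,fx=2.8,fy=2.8,interpolation=cv2.INTER_CUBIC))
p,im,d=pickle.load(open('wn.pkl','rb'))
m=(im.max(2)<60).astype(np.uint8);m[:190]=0;m[250:]=0;m[:,:300]=0;m[:,350:]=0
for c in cv2.findContours(m,0,2)[0]:
    if cv2.contourArea(c)>8: M=cv2.moments(c);uv=[M['m10']/M['m00'],M['m01']/M['m00']];print('hole',uv,M['m00'],onz(p,[uv],14),bydepth(p,[uv],d[int(uv[1])+6,int(uv[0])+8])[0][2])
cv2.imwrite('pics/c3.png',cv2.resize(im[150:290,250:420,::-1],None,fx=3,fy=3,interpolation=cv2.INTER_CUBIC))
E
```

```text
foll ((323.83270263671875, 219.86302185058594), (53.045989990234375, 57.4890251159668), 92.66475677490234) [[606.05098967 161.74079913  97.        ]] diam mm 45.5429774363188 depth z [606.05501723 161.5599362   96.34278409]
((606.1511840820312, 161.15042114257812), 25.952436447143555)
brass (313, 248, 25, 20) 169.5
brass (320, 180, 19, 14) 48.0
hole [324.1842105263158, 218.0] 38.0 [[ 609.60598363 -136.72563286   14.        ]] 12.664550050965545
```

View pics/c2.png

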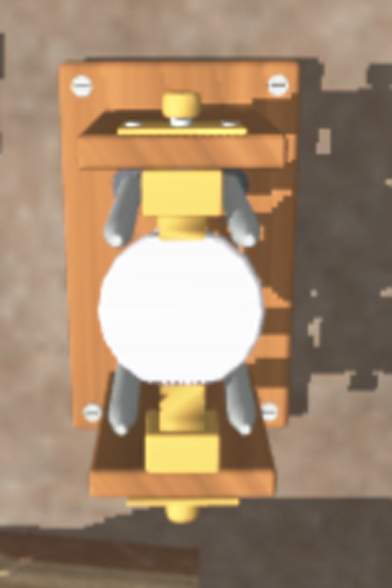

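The crop shows four foot screws at (82,86), (278,86), (92,412), (268,412) and rod tips at (116,240), (246,240), (121,430), (243,430). I'll use these to get the axis and yaw.

```bash
python3 - <<'E'
from h import *
import pickle
p,im,d=pickle.load(open('wm.pkl','rb'))
f=lambda a:np.array(a)/2.8+[260-.3,110-.3]
for z,a in((15,[(82,86),(278,86),(92,412),(268,412)]),(125,[(116,240),(246,240),(121,430),(243,430)])):
    P=onz(p,f(a),z);print(z,P.round(1).tolist(),P.mean(0).round(1),'yaw deg',np.degrees([np.arctan2(*(P[1]-P[0])[1::-1]),np.arctan2(*(P[3]-P[2])[1::-1])]),np.degrees([np.arctan2((P[2]-P[0])[0],-(P[2]-P[0])[1]),np.arctan2((P[3]-P[1])[0],-(P[3]-P[1])[1])]))
E
```

```text
15 [[569.8, 226.4, 15.0], [643.8, 226.2, 15.0], [569.7, 94.2, 15.0], [643.7, 94.0, 15.0]] [606.8 160.2  15. ] yaw deg [-0.15693071 -0.17996934] [-0.05660535 -0.03764101]
125 [[588.1, 189.4, 125.0], [624.5, 189.3, 125.0], [588.3, 131.8, 125.0], [624.9, 131.7, 125.0]] [606.4 160.5 125. ] yaw deg [-0.16643452 -0.18223664] [0.21472624 0.33345046]
```

```bash
cat >> h.py <<'E'
def find(x,y,col,yaw=90,name=None):
    """hover 143 and measure a blank's top-face centre from the wrist camera"""
    movep([x,y,143],down(yaw)); hold(.2); p,im,d=shot('wrist',name)
    hsv=cv2.cvtColor(im,cv2.COLOR_RGB2HSV).astype(int)
    K=np.array(p['mtx']); T=np.linalg.inv(np.array(p['extrinsics']))@np.array([x,y,18,1]); 
    u,v=int(K[0,2]+K[0,0]*T[0]/-T[2]),int(K[1,2]+K[1,1]*-T[1]/-T[2])
    # top face: depth within the plane z~18
    U,V=np.meshgrid(np.arange(u-60,u+60),np.arange(v-60,v+60)); uv=np.c_[U.ravel(),V.ravel()]
    P=bydepth(p,uv,d[V,U].ravel()); m=((P[:,2]>11)&(P[:,2]<26)).reshape(U.shape).astype(np.uint8)
    m=cv2.morphologyEx(m,cv2.MORPH_OPEN,np.ones((3,3)))
    cs=cv2.findContours(m,0,1)[0]; k=min(cs,key=lambda c:-cv2.pointPolygonTest(c,(60.,60.),True) ) if cs else None
    k=cv2.convexHull(k)[:,0]+[u-60,v-60]
    Q=onz(p,k,18)[:,:2].astype(np.float32); c,R=cv2.minEnclosingCircle(Q)
    e=cv2.fitEllipse(Q)
    px=im[v-4:v+5,u-8:u-3].reshape(-1,3).mean(0)
    print('blank',np.round(c,1),'R',round(R,1),'ell',np.round(e[0],1),np.round(e[1],1),'rgb',px.round(),'z',np.median(P[:,2][m.ravel()>0]).round(1),'t',round(current_time(),1))
    return np.array(e[0])
E
python3 - <<'E'
from h import *
gripper_to(.82)
c=find(429.6,131.7,0,name='wal.png')
E
```

```text
blank [425.5 133. ] R 28.2 ell [425.5 133. ] [55.2 56.3] rgb [113.  77.  55.] z 17.9 t 4.9
```

View pics/wal.png

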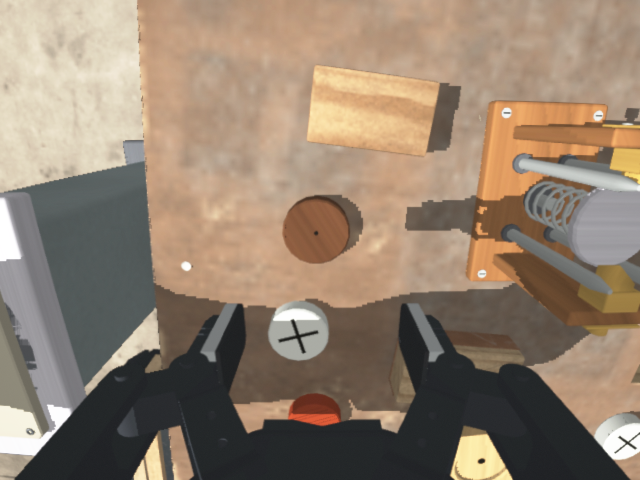

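The walnut blank is at (316,230) and measures 56 mm across at z 18, with clear space around it. I'll grip, release and re-measure once, to calibrate the camera bias along x.

```bash
python3 - <<'E'
from h import *
movep([425.5,133,60],down(90)); servo_line([425.5,133,0]); print(current_contact_force().round(1))
gripper_to(.55,60); print(current_grip_width(),current_gripper_force(),current_ee_pos().round(1),current_contact_force().round(1))
gripper_to(.82); servo_line([425.5,133,60],vel=200)
find(425.5,133,0)
E
```

```text
[-0.1 -0.5 -0.1]
0.6264467094540097 60.816896483302116 [426.8 133.3   1.8] [-3.2 -0.8 13.7]
blank [426.  133.1] R 28.2 ell [426.1 133.1] [55.2 56.3] rgb [135.  90.  62.] z 17.9 t 7.6
```

```bash
cat >> h.py <<'E'
MAG=np.array([606.9,160.6])
def pick(x,y,yaw=90,z=3,f=90):
    movep([x,y,50],down(yaw)); servo_line([x,y,z],vel=120); gripper_to(.5,f); hold(.1)
    e=current_ee_pos(); print('grip',round(current_grip_width(),3),round(current_gripper_force(),1),e.round(1),current_contact_force().round(1))
    return e[2]
def press(z0,top=96.):
    """blank held with underside at TCP-z0; press until its top is commanded to `top`"""
    for z in list(range(128,94,-6))+[94]:
        if z<=top-18: break
        servo_line([*MAG,z+z0],vel=120); rep(z0)
    end=top-18
    zs=np.arange(z-6,end,-4) if z>end else []
    for q in [*zs,end]: servo_line([*MAG,q+z0],vel=100); rep(z0)
def rep(z0):
    e=current_ee_pos(); print('top %.1f xy %.1f %.1f F'%(e[2]-z0+18,e[0],e[1]),current_contact_force().round(1),'t %.1f'%current_time())
E
python3 - <<'E'
from h import *
z0=pick(426.1,133.1); print(z0)
servo_line([426.1,133.1,160],vel=250); print(current_grip_width(),current_contact_force().round(1))
movep([*MAG,160],down(90)); hold(.2)
for z in (128,122,116,112,108,104,100): servo_line([*MAG,z+z0],vel=80); rep(z0)
E
```

```text
grip 0.611 90.9 [427.2 133.3   4.8] [-6.5 -1.9 17.3]
4.777113110077121
0.6125708782077535 [ 0.  -0.4 -0.8]
top 145.5 xy 606.6 160.5 F [ 0.2 -0.6  0. ] t 11.2
top 139.8 xy 606.8 160.6 F [ 1.3 -0.2 -1.6] t 11.5
top 133.6 xy 606.7 160.5 F [-0.1 -0.  -0.5] t 11.7
top 129.7 xy 606.8 160.5 F [1.5 0.  0.6] t 12.0
top 125.8 xy 606.8 160.8 F [ 0.4  1.5 -0.4] t 12.2
top 121.8 xy 606.9 160.4 F [-0.5  1.2 -0.8] t 12.5
top 117.7 xy 606.8 160.5 F [-0.3  0.5 -0.4] t 12.7
```

It has entered the rods almost without force. Now I'll press.

```bash
python3 - <<'E'
from h import *
z0=4.8
for z in (95,90,86,82,79,77): servo_line([*MAG,z+z0],vel=80); rep(z0)
print(current_grip_width())
E
```

```text
top 112.8 xy 607.0 160.6 F [0.8 0.9 1.9] t 13.0
top 107.9 xy 607.0 160.6 F [1.7 0.7 2.7] t 13.2
top 104.0 xy 606.9 160.6 F [1.6 1.  2.2] t 13.5
top 99.8 xy 606.9 160.6 F [ 2.4  1.9 -0.5] t 13.7
top 97.0 xy 606.9 160.6 F [ 0.2 -0.5  3.5] t 14.0
top 95.0 xy 606.9 160.6 F [-0.  -0.1  3.1] t 14.2
0.6112837712875208
```

```bash
python3 - <<'E'
from h import *
gripper_to(.85); print(current_contact_force().round(1)); servo_line([*MAG,160],vel=250); movep([*MAG,250],down(90)); hold(.2)
p,im,d=shot('wrist'); print(current_time())
uv=[(324,220),(312,215),(335,225)]; print(bydepth(p,uv,[d[v,u] for u,v in uv]).round(1).tolist())
s,im2,_=shot('scene')
a=cv2.resize(im[110:320,260:400,::-1],(400,600)); b=cv2.resize(im2[220:340,220:300,::-1],(400,600)); cv2.imwrite('pics/c4.png',np.hstack([a,b]))
E
```

```text
[ 0.6  0.7 -0.1]
15.7417
[[607.6, 163.6, 98.2], [597.1, 168.4, 99.2], [617.3, 159.4, 99.3]]
```

View pics/c4.png

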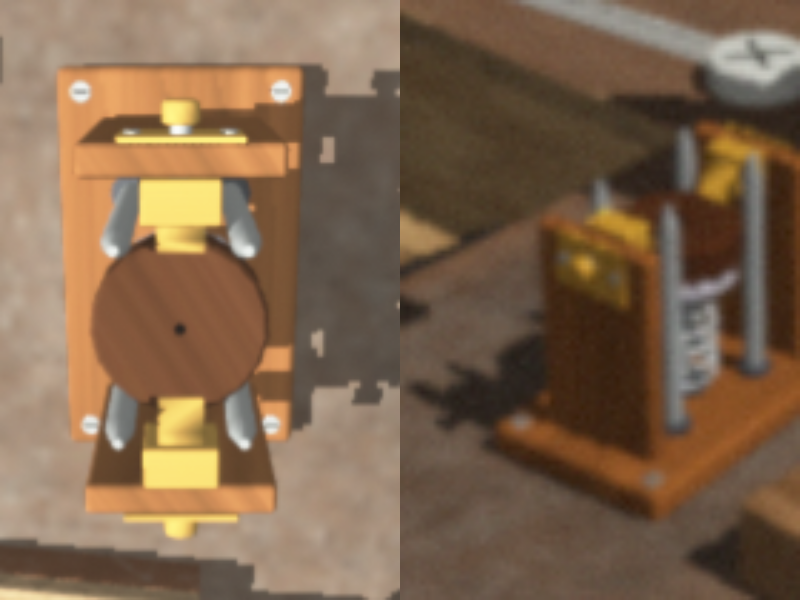

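The walnut blank sits flat at z≈99, with the brass noses over it at (180,240) and (180,410). Cherry is next, using the same sequence.

```bash
cat > load.py <<'E'
import sys
from h import *
x,y=map(float,sys.argv[1:3]); gripper_to(.82)
c=find(x,y,0); 
if np.hypot(*(c-[x,y]))>8: sys.exit('far off')
x,y=c+[.5,0]; z0=pick(x,y,z=5.5)
if not .58<current_grip_width()<.65: sys.exit('bad grip')
servo_line([x,y,160],vel=250); movep([*MAG,160],down(90)); hold(.15)
for z in (128,120,112,104,98,94,90,86,82,79,76.5): servo_line([*MAG,z+z0],vel=90); rep(z0)
if abs(current_ee_pos()[2]-z0-76.5)>1.5 : sys.exit('not down')
gripper_to(.85); servo_line([*MAG,160],vel=250); movep([*MAG,250],down(90)); hold(.2)
p,im,d=shot('wrist'); uv=[(324,224),(312,215),(335,225)]; print(bydepth(p,uv,[d[v,u] for u,v in uv])[:,2].round(1),im[215,312],current_time())
cv2.imwrite('pics/m%d.png'%x,cv2.resize(im[110:320,260:400,::-1],(400,600)))
E
python3 load.py 423.9 -74.4; ls pics
```

```text
blank [422.4 -75. ] R 28.2 ell [422.4 -75. ] [55.1 56.2] rgb [214.  88.  57.] z 17.9 t 17.5
grip 0.6 87.9 [424.  -75.4   7.7] [-10.3   0.6  31. ]
top 145.2 xy 606.6 160.3 F [-0.2 -0.   0.2] t 21.6
top 137.5 xy 606.7 160.6 F [ 1.  -0.1 -0.7] t 21.8
top 129.4 xy 606.7 160.5 F [-0.4 -0.6 -0.8] t 22.1
top 121.6 xy 606.8 160.8 F [-0.5  1.5  0.3] t 22.3
top 115.9 xy 607.0 160.7 F [1.7 0.4 2.6] t 22.6
top 112.1 xy 607.0 160.6 F [-0.4  0.3  3. ] t 22.8
top 108.1 xy 607.0 160.5 F [1.8 0.5 3. ] t 23.1
top 104.1 xy 607.0 160.5 F [0.9 0.4 3.7] t 23.3
top 99.6 xy 606.9 160.4 F [ 2.4  0.4 -1.9] t 23.6
top 97.2 xy 606.9 160.5 F [-0.5 -1.5  5.4] t 23.8
top 94.7 xy 607.0 160.5 F [-0.2 -1.4  6.2] t 24.1
[100.2  98.   98.3] [219  91  58] 25.5417
c1.png
c2.png
c3.png
c4.png
m422.png
scene1.png
top1.png
wal.png
wm.png
wmn.png
wn.png
```

View pics/m422.png

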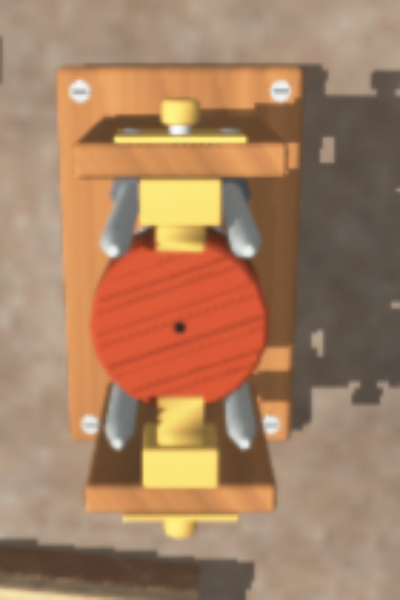

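```bash
sed -i 's/z=5.5)/z=7,f=70)/' load.py; python3 load.py 502.7 346.5
```

```text
blank [502.8 346.9] R 28.2 ell [502.7 346.8] [55.  56.3] rgb [253. 248. 206.] z 17.9 t 26.9
grip 0.614 71.3 [503.7 347.5   8.8] [-1.8 -2.1  9.2]
top 145.2 xy 606.5 160.6 F [ 0.4 -0.9 -1. ] t 30.5
top 137.6 xy 606.7 160.4 F [ 0.3  0.3 -1.2] t 30.8
top 129.6 xy 606.7 160.6 F [-0.3 -0.1 -0.2] t 31.0
top 121.5 xy 606.7 160.6 F [-0.7  0.7 -0.9] t 31.3
top 116.1 xy 607.3 160.6 F [ 1.1 -1.   2.9] t 31.5
top 112.3 xy 607.2 160.7 F [0.8 0.6 3.2] t 31.8
top 108.3 xy 607.2 160.6 F [1.9 0.9 3.3] t 32.0
top 104.2 xy 607.1 160.6 F [2.8 0.5 3.9] t 32.3
top 99.9 xy 606.9 160.6 F [2.9 0.5 1.3] t 32.5
top 97.3 xy 607.0 160.7 F [ 1.6 -0.7  6.1] t 32.8
top 94.9 xy 607.0 160.6 F [ 0.9 -0.6  6.4] t 33.0
[99.8 98.7 98.5] [254 249 211] 34.5
```

The maple blank is seated, with its top at about 99 mm. For the trial blank I'll hover first and check the close view.

```bash
python3 - <<'E'
from h import *
movep([560,-100,200],down(45)); find(513.2,-353.5,0,yaw=0,name='tri.png')
E
```

```text
blank [ 516.8 -353.9] R 28.2 ell [ 516.8 -353.8] [54.9 56.3] rgb [187. 187. 183.] z 17.8 t 36.8
```

View pics/tri.png

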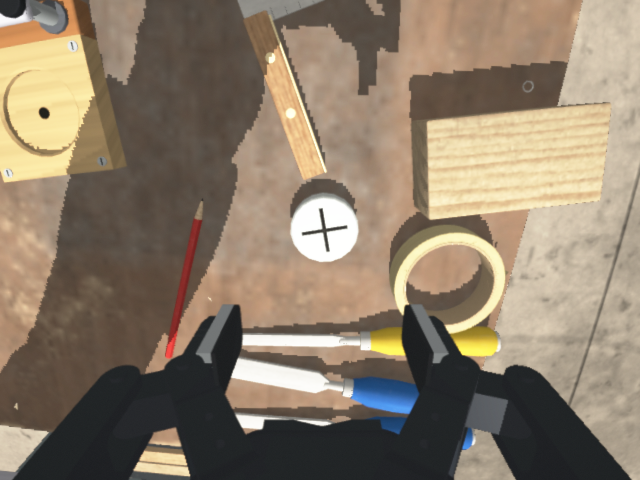

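```bash
python3 -c "
import cv2;a=cv2.imread('pics/m503.png');print(a.shape)"; ls pics
```

```text
(600, 400, 3)
c1.png
c2.png
c3.png
c4.png
m422.png
m503.png
scene1.png
top1.png
tri.png
wal.png
wm.png
wmn.png
wn.png
```

This view shows the crossed blank at (325,228), clear of the square's handle at (315,175) and the ring at (448,280). I'll grip it across y and take it to the nest.

```bash
python3 - <<'E'
from h import *
x,y=516.8,-354.1; z0=pick(x,y,yaw=0,z=7,f=70); assert .58<current_grip_width()<.65
servo_line([x,y,130],vel=250); N=[610,-136.7]; movep([*N,130],down(0)); hold(.15)
for z in (30,24,20,18,16,14.5):
    servo_line([*N,z+z0],vel=90); rep(z0)
    if current_contact_force()[2]>12: print('contact'); break
E
```

```text
grip 0.617 71.5 [ 517.7 -354.5    8.8] [-2.   0.9  7.3]
top 48.6 xy 610.5 -136.7 F [ 0.3  0.4 -0.6] t 41.1
top 41.7 xy 609.8 -136.8 F [-0.3 -1.1  0.6] t 41.4
top 37.7 xy 609.8 -136.7 F [ 0.   0.4 -1.4] t 41.6
top 35.9 xy 610.0 -136.7 F [ 0.4  0.3 -1. ] t 41.9
top 33.9 xy 609.9 -136.7 F [0.2 0.  1.2] t 42.1
top 32.4 xy 609.9 -136.7 F [ 0.8 -0.9 -0.7] t 42.4
```

```bash
python3 - <<'E'
from h import *
gripper_to(.8); print(current_contact_force().round(1)); N=[610,-136.7]; servo_line([*N,120],vel=250); movep([608,-136.7,180],down(90)); hold(.3)
p,im,d=shot('wrist'); 
pts=np.array([[609.6+a,-136.7+b,32] for a,b in((18,10),(-18,10),(0,-20),(18,-10))])
import itertools
uv=[(310,205),(340,205),(310,230),(340,230)]
print(bydepth(p,uv,[d[v,u] for u,v in uv]).round(1).tolist(),current_time())
_,t,_=shot('scene')
a=cv2.resize(im[140:300,240:420,::-1],(400,356)); b=cv2.resize(t[215:325,225:365,::-1],(400,314)); m=cv2.resize(cv2.imread('pics/m503.png'),(237,356))
o=np.zeros((356,1037,3),np.uint8); o[:,:400]=a;o[:314,400:800]=b;o[:,800:]=m; cv2.imwrite('pics/fin.png',cv2.resize(o,(800,275)))
E
```

```text
[0.5 0.1 0.5]
[[597.5, -118.7, 33.3], [623.4, -119.0, 32.3], [597.3, -141.3, 32.7], [623.8, -141.6, 31.9]] 44.8917
```

View pics/fin.png

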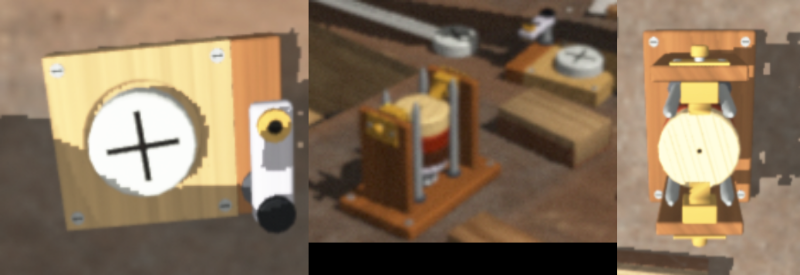

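The trial blank sits inside the recess, and the magazine stack reads maple, cherry, walnut from the top under the catches. One plane fit will confirm the trial blank is flat.

```bash
python3 - <<'E'
from h import *
p,im,d=shot('wrist')
U,V=np.meshgrid(np.arange(280,370),np.arange(170,270)); P=bydepth(p,np.c_[U.ravel(),V.ravel()],d[V,U].ravel())
def fit(m):
    Q=P[m]; A=np.c_[Q[:,:2]-Q[:,:2].mean(0),np.ones(len(Q))]; print(len(Q),Q[:,:2].mean(0).round(1),np.linalg.lstsq(A,Q[:,2],rcond=None)[0].round(3))
r=np.hypot(P[:,0]-610,P[:,1]+136.7)
fit((r<24)&(P[:,2]>28)); fit((r>36)&(P[:,0]<650)&(abs(P[:,2]-20)<4))
E
```

```text
2241 [ 610.  -136.2] [-1.0000e-03  1.0000e-03  3.2039e+01]
4034 [ 608.7 -135.1] [ 1.000e-03 -2.000e-03  2.002e+01]
```

The trial blank is flat at z 32.0, which is the seated height. The gripper is clear of everything, so I'm handing in.

```bash
python3 -c "
from station import *
print(sign_off(),current_time())"
```

```text
the job is handed in; nothing more can be done
the job is handed in; nothing more can be done
```

The jig is loaded and handed in at about 45 s: walnut, cherry and maple from bottom to top are snapped under both catches, and the rightmost crossed trial blank lies flat in the nest recess.

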